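Push the bearing up out of a skateboard wheel on the push-out stand

TASK

One of the three skateboard wheels still has its bearing pressed into its top: set that wheel squarely over the post of the push-out stand and ease it down by feel until it comes firmly up against the collar, so that the post pokes the bearing right up out of its seat, but do not force it any harder than that. Then lift the bearing off, put it flat in the steel dish and leave the wheel on the post. Leave everything else where it is.

Things in the scene. Friction and masses are not known exactly. Their poses are not given: they have to be found in the camera images.
- wheel: Skateboard wheel lying flat, 58 mm in diameter, 34 mm high, 80 to 130 g: amber urethane, white hub, a bearing pressed in flush with its top. Origin: centre of its underside, z up its axis. From below: an open empty seat 22.5 mm wide and 7 mm deep, then a flat ledge where the bore narrows to 17 mm, up to the underside of the bearing at 27 mm. The tread may be gripped hard.
- bearing: Steel bearing, 22 mm in diameter, 7 mm high, 8 mm bore, 14 g, tight in the top of body wheel. Origin: centre of its underside, z up its axis: 27 mm above the wheel's underside at first, 35.5 mm when the wheel is down on the collar (then it stands loose on the post's end, 1.5 mm clear of the wheel's top). Sliding it takes a steady push of 10 to 13 N all the way; it stays where the push ends.
- stand: Push-out stand: dark steel flange, 92 mm in diameter, 6 mm thick, fixed to the table; on its axis an upright steel post, 15 mm in diameter with a 2 mm bevel at its end, which carries a flat collar 40 mm in diameter and 8 mm thick that stops the wheel. Origin: centre of the flange on the table, z up. It is rigid: the wheel's load on it must stay under 40 N, so go slowly.
- stand_axis (a point): Point on the stand's axis, 12 mm above the table, on the fixed boss below the collar; z up. Post and collar are one piece on a screw, left at a different height each time and not measured: the collar's upper face is anywhere from 22 to 46 mm above the table, to be felt (or seen). The post's end is always 35.5 mm above that face. It does not move in use.
- dish: Round shallow steel dish, fixed to the table, 126 mm in diameter at the rim and 18 mm high, with a flat floor 4 mm above the table and about 96 mm in diameter. Origin: centre of its underside, z up.
- bare_wheel0: A bystander: a wheel of the same size with both seats empty, so that one can see down its bore. Origin: centre of its underside.
- bare_wheel1: A bystander: another such empty wheel. Origin: centre of its underside.
- old_bearing: A bystander: a bearing of the same size lying on the table. Origin: centre of its underside.
- skate_tool: A bystander: black T-shaped skate tool with steel sockets, 144 mm long, 16 mm high, lying on the table. Origin: under the middle of its long bar.
- bearing_box: A bystander: flat cardboard box, 55 x 110 x 24 mm. Origin: centre of its underside.
- nut_jar: A bystander: small clear jar with a metal cap, 64 mm in diameter, 75 mm high. Origin: centre of its underside.
Mind the look-alikes: they are no part of the job. Leave any purple or yellow look-alike of the wheel alone.

How it is judged:
By the outcome, as a careful person would: the job done as asked, in the order asked, and still so for the second after the job is handed in, with the robot touching nothing.
It also fails if it takes over 69 s, if anything falls off the work surface, if the arm or the gripper's body presses on something with over 40 N, if the wrist force passes 120 N, or if a joint passes its speed limit or range.

ROBOT

A 7-joint arm with a two-finger parallel gripper is mounted at the origin on the work surface. World frame = base frame: x ahead of the robot, y to its left, z up, the work surface at z = 0. Lengths are in m, angles in rad, forces in N, time in s.
With the tool pointing down it reaches from about 0.425 to 1.025 m from the base axis. Payload 9.4 kg.
Tool frame: the origin (TCP) lies on the front face of the gripper's body, between the roots of the fingers; the fingertips stand 84 mm ahead of it and the grasp point (between the pads) lies 65 mm ahead of it (grip_depth is the distance from the TCP to the grasp point, in m); z points along the fingers, y is the line along which they close (so a half turn about z gives the same grasp; the last joint's range is limited). The gripper opens to 93 mm and grips with 3 to 60 N. Pads are 15 mm wide; open, the fingers measure 128 mm over their backs; the gripper's body (75 mm by 188 mm) begins 65 mm behind the grasp point.
Start: joints at [-1.213, 0.599, -0.003, 1.599, 0.002, 0.943, -0.08], TCP at [0.305, 0.658, 0.303] pointing down, gripper open.
Joint ranges: [-2.57, 2.57], [-0.35, 1.97], [-1.29, 1.29], [0.11, 2.56], [-1.05, 4.19], [0.11, 1.86], [-2.63, 2.63]. Speed limits (rad/s): [2.22, 2.22, 3.01, 3.01, 3.14, 3.14, 3.14].

INTERFACE

Orientations are given as a 3x3 rotation matrix whose columns are the frame's x, y, z axes.
In Python, from rig import * gives the robot as it stands. The module is installed in compiled form; this text tells all that it offers.
- The arm moves only by the tool arm_command, never from a script. Its argument "targets" is a list that holds one entry, the list of rows, each a list of 5 numbers: the finger opening in m, from 0 to 0.093, then the shift along the tool's x, y, z in m, then the turn about the tool's z in rad. A call has 1 to 20 rows; each row shifts and turns the commanded pose from where the row before left it, along the tool's axes as they then stand; what a row does not reach is not made up. A row lasts 1/10 s, in which the tool goes at most 50 mm and 8.59 degrees, less where a joint would pass 70% of its speed; a pose out of reach is approached as far as the arm can. A call is refused whole if a number of a shift passes 0.05 or a number of a turn 0.15, either way. A call with a gripper value outside its range is refused whole. The fingers move at their own pace and stop on an object; "grip_force" is the grip in N (left out, the last holds). Time passes only in rows, so rows that do not move let the fingers close. It gives the time, the measured TCP pose, the force, the opening and the grip force at its end, in the units of the state.
- state(): the state, without advancing time (a new reading comes with each control period).
- grab_frame(name): name is "scene" or "top"; returns the picture (384x512x3 uint8, blue, green, red); there is no depth.
- camera_model(name): a dict with "fx", "fy", "cx", "cy" (pixels), "R" (3x3) and "t" (3): a world point X has camera coordinates R X + t. Camera axes: x right, y down, z forward; pixel columns grow to the right and rows downward; lengths in m; the calibration is good to about 2 mm. A picture is of the moment at which its call begins. camera_model takes no time and is no camera call.
- sign_off(): hands the job in; it is judged then, once.
The state is a dict: "t": time; "q": joint angles; "dq": joint speeds; "joint_efforts": joint torques, N m; "eef_pos": TCP position; "tool_rot": TCP orientation; "force": force on the tool from outside, world axes, zero at the start; "torque": the same for the moment, N m; "gripper_width": opening from 0.0 (shut) to 1.0 (fully open); "finger_force": force on a finger pad.
Only numpy, scipy, OpenCV 4.12 (cv2) and the standard library are available. Lean on these libraries where they do the work, as an engineer would, in place of code of your own. Each camera call takes 0.05 s, during which the arm holds its last target. There are 200 camera calls.

## Working session

There is one attempt and no reset: what is moved stays moved. The work goes in short steps, Python scripts to look and compute and a tool call to move; the robot and the scene stay as the last step left them, time stands still between calls to the robot, and variables do not carry over. Pictures are saved under pics/ and viewed, at most 10 in all, crops included, and the job is handed in when it is done.

Besides the shell and the picture viewer there is one more tool, called after "Call:" as a command line: name --argument value ..., lists and objects as JSON in quotes. arm_command: Moves the arm, as the interface text tells. Its arguments: {"type":"object","properties":{"targets":{"type":"array","items":{"type":"array","items":{"type":"array","items":{"type":"number"}}}},"grip_force":{"type":"number"}},"required":["targets"]}

```bash
mkdir -p pics; python3 - <<'E'
from rig import *
import cv2,numpy as np
for n in("scene","top"):
    f=grab_frame(n);cv2.imwrite(f"pics/{n}0.png",f)
    m=camera_model(n);print(n,m)
s=state();print(s)
E
```

```text
scene {'fx': 364.31685400726303, 'fy': 364.31685400726303, 'cx': 256.93387049394477, 'cy': 188.69473487131347, 'R': array([[-0.16356742,  0.98635669, -0.01860606],
       [ 0.66730548,  0.09672901, -0.73847606],
       [-0.72660106, -0.13320655, -0.67402294]]), 't': array([ 0.11792516, -0.35266657,  1.34412178])}
top {'fx': 383.7967773878887, 'fy': 383.7967773878887, 'cx': 260.11014204868457, 'cy': 189.38129505554082, 'R': array([[-0.00717284, -0.99997338,  0.00133583],
       [-0.98349148,  0.00681306, -0.18082612],
       [ 0.18081221, -0.00261082, -0.98351417]]), 't': array([-0.00916291,  0.62159549,  0.73603481])}
{'t': 0.1, 'q': array([-1.21270078,  0.60005467, -0.00253312,  1.60001547,  0.00175433,
        0.94292987, -0.07979188]), 'dq': array([ 0.00082475, -0.0014321 , -0.00181269, -0.0009648 ,  0.00083566,
        0.00153428,  0.00139699]), 'joint_efforts': array([ 4.56655165e-03, -7.66561604e+01,  1.50214668e+00, -2.52941537e+01,
       -5.23010502e-02,  1.35066625e-02,  3.94237236e-05]), 'eef_pos': array([0.30525602, 0.65726088, 0.30195178]), 'tool_rot': array([[-9.06969369e-01,  4.21196289e-01, -4.99733390e-04],
       [ 4.21196574e-01,  9.06968424e-01, -1.31330857e-03],
       [-9.99182891e-05, -1.40161663e-03, -9.99999013e-01]]), 'force': array([-0.48086518, -0.11929555, -0.12340789]), 'torque': array([ 0.00965001, -0.00953078,  0.01333786]), 'finger_force': 0.0, 'gripper_width': 0.9994101039602198}
```

View pics/scene0.png

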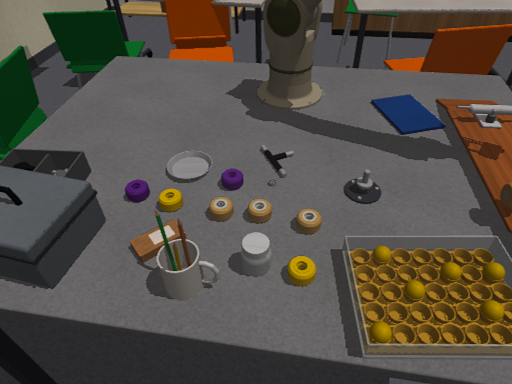

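View pics/top0.png

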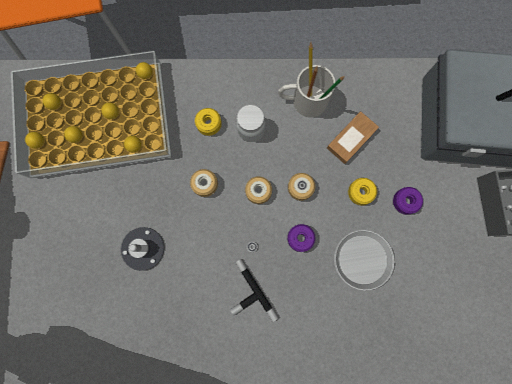

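The scene view shows three amber wheels at (221,208), (260,210) and (309,220), the stand at (364,185) and the dish at (190,166). The top view shows the same wheels at (302,186), (258,190) and (203,182), the stand at (142,249) and the dish at (364,260). The purple and yellow rings are look-alikes. Top (302,186), which is scene (221,208), seems to hold the bearing (grey ring with a dark bore). I'll confirm this in an enlarged crop.

```bash
cat > h.py <<'E'
import cv2,numpy as np
from rig import *
def proj(n,X):
    m=camera_model(n);c=m["R"]@np.asarray(X,float)+m["t"];return np.array([m["fx"]*c[0]/c[2]+m["cx"],m["fy"]*c[1]/c[2]+m["cy"]])
def ray(n,p):
    m=camera_model(n);d=m["R"].T@np.array([(p[0]-m["cx"])/m["fx"],(p[1]-m["cy"])/m["fy"],1]);return -m["R"].T@m["t"],d/np.linalg.norm(d)
def plane(n,p,z):
    o,d=ray(n,p);return o+d*(z-o[2])/d[2]
def tri(ps,pt):
    a,u=ray("scene",ps);b,v=ray("top",pt)
    k=np.linalg.lstsq(np.c_[u,-v],b-a,rcond=None)[0];P,Q=a+k[0]*u,b+k[1]*v
    return (P+Q)/2,np.linalg.norm(P-Q)
E
python3 - <<'E'
from h import *
S=cv2.imread("pics/scene0.png");T=cv2.imread("pics/top0.png")
def crop(I,c,h=22,s=200):
    x,y=c;return cv2.resize(I[y-h:y+h,x-h:x+h],(s,s),interpolation=cv2.INTER_CUBIC)
a=np.hstack([crop(T,c) for c in((302,186),(258,190),(203,182),(142,249))])
b=np.hstack([crop(S,c) for c in((221,208),(260,210),(309,220),(364,185))])
cv2.imwrite("pics/crop0.png",np.vstack([a,b]))
for n,I,cs in(("top",T,((302,186),(258,190),(203,182))),("scene",S,((221,208),(260,210),(309,220)))):
    hsv=cv2.cvtColor(I,cv2.COLOR_BGR2HSV)
    white=((hsv[...,1]<60)&(hsv[...,2]>150)).astype(np.uint8)
    amber=cv2.inRange(hsv,(8,70,90),(25,200,255))
    for x,y in cs:
        r=18
        for nm,M in(("white",white),("amber",amber)):
            w=np.zeros_like(M);w[y-r:y+r,x-r:x+r]=M[y-r:y+r,x-r:x+r]
            pts=cv2.findNonZero((w>0).astype(np.uint8))
            if pts is None or len(pts)<10: print(n,nm,"none");continue
            h=cv2.convexHull(pts);e=cv2.fitEllipse(h) if len(h)>=5 else None
            print(n,(x,y),nm,len(pts),np.round(e[0],1),np.round(e[1],1),cv2.boundingRect(pts))
# dish
print("dish top@.018",plane("top",(364,260),.018),"scene",plane("scene",(190,166),.018))
print("stand flange",plane("top",(142,249),.006),plane("scene",(362.5,190),.006))
E
```

```text
top (302, 186) white 136 [301.7 184.9] [15.5 15.9] (294, 177, 16, 16)
top (302, 186) amber 376 [301. 186.] [26.7 27.4] (288, 173, 27, 27)
top (258, 190) white 139 [258.  188.5] [15.3 16. ] (250, 181, 17, 16)
top (258, 190) amber 365 [258.  189.4] [26.5 26.9] (245, 176, 27, 27)
top (203, 182) white 131 [202.6 181. ] [15.2 15.8] (195, 174, 16, 15)
top (203, 182) amber 360 [203.2 182.1] [26.5 26.9] (190, 169, 27, 27)
scene (221, 208) white 62 [220.4 203.5] [ 9.5 13.5] (214, 199, 14, 10)
scene (221, 208) amber 261 [221.6 207.3] [21.6 24.9] (209, 197, 25, 23)
scene (260, 210) white 57 [259.1 205.3] [ 9.5 14. ] (252, 201, 15, 10)
scene (260, 210) amber 260 [260.4 209.1] [21.2 25.2] (248, 198, 24, 24)
scene (309, 220) white 57 [308.8 215.7] [10.  14.4] (302, 211, 15, 10)
scene (309, 220) amber 270 [309.6 219.5] [21.8 26.1] (297, 208, 25, 25)
dish top@.018 [ 0.47649975 -0.23049256  0.018     ] scene [ 0.48708979 -0.22623676  0.018     ]
stand flange [0.50299856 0.23973183 0.006     ] [0.50528716 0.2407493  0.006     ]
```

View pics/crop0.png

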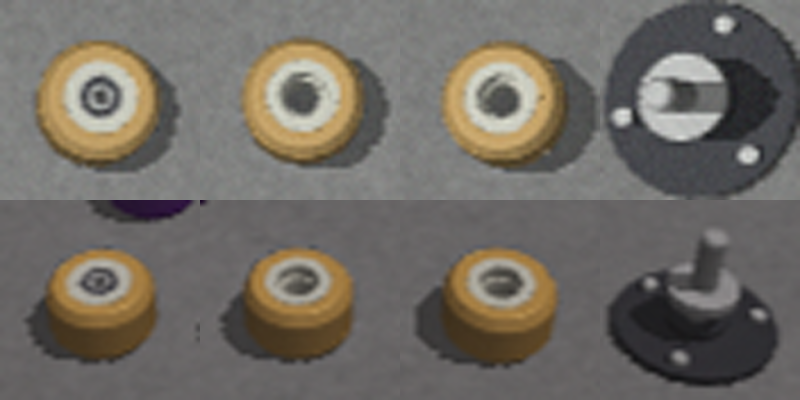

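Named candidates are top (302,186), (258,190) and (203,182). Only (302,186), which is scene (221,208), has the dark-ringed bearing filling its hub. The other two show open bores, so (302,186) is the wheel. The stand's collar and bright post end are both visible. Next I'll triangulate them.

```bash
python3 - <<'E'
from h import *
S=cv2.imread("pics/scene0.png");T=cv2.imread("pics/top0.png")
def rep(k,ps,pt):
    X,g=tri(ps,pt);print(k,np.round(X,4),"gap %.4f"%g)
rep("wheel hub",(220.4,203.5),(301.7,184.9))
rep("post end",(367.3,170.9),(132.1,247.9)); rep("collar",(364.7,181.7),(138.5,248.1))
# flange: dark region ellipse; dish: edges hull
def ell(I,c,r,fn):
    x,y=c;M=np.zeros(I.shape[:2],np.uint8);M[y-r:y+r,x-r:x+r]=255*fn(cv2.cvtColor(I,cv2.COLOR_BGR2HSV))[y-r:y+r,x-r:x+r]
    M=cv2.morphologyEx(M,cv2.MORPH_OPEN,np.ones((2,2)))
    cs=cv2.findContours(M,0,2)[0];k=max(cs,key=cv2.contourArea);e=cv2.fitEllipse(cv2.convexHull(k));print(np.round(e[0],1),np.round(e[1],1),round(e[2]));return e[0]
dk=lambda h:(h[...,2]<85)
a=ell(S,(363,186),24,lambda h:h[...,2]<62);b=ell(T,(142,249),28,lambda h:h[...,2]<88);rep("flange",a,b)
br=lambda t:(lambda h:h[...,2]>t)
a=ell(S,(190,166),28,br(125));b=ell(T,(364,260),36,br(150));rep("dish",a,b)
for n,I,c in(("s",S,(190,166)),("t",T,(364,260))):print(n,I[c[1],c[0]-40:c[0]+40:4,1])
print("jar/hub planes",plane("top",(301.7,184.9),.034),plane("scene",(220.4,203.5),.034))
for z in(.026,.034,.042):print(z,plane("top",(138.5,248.1),z),plane("top",(132.1,247.9),z+.0355))
s=state();print(s["eef_pos"])
E
```

```text
wheel hub [ 0.6347 -0.1023  0.0345] gap 0.0002
post end [0.5034 0.2411 0.0683] gap 0.0011
collar [0.504  0.2403 0.0331] gap 0.0026
[362.9 192. ] [23.9 37.2] 101
[143.6 249.6] [42.6 44. ] 40
flange [ 0.5019  0.2416 -0.0046] gap 0.0044
[190.2 168.3] [21.2 36.8] 82
[363.7 260.5] [46.8 48.9] 142
dish [ 4.752e-01 -2.334e-01 -4.000e-04] gap 0.0026
s [103 104 102 102 104 118 142 140 140 140 139 139 139 138 139 107  97  98
  99  99]
t [123 122 127  96 177 173 168 167 168 174 169 173 172 168 178 175 145 160
 127 134]
jar/hub planes [ 0.63477673 -0.10227609  0.034     ] [ 0.63422144 -0.10260427  0.034     ]
0.026 [0.50431048 0.24107256 0.026     ] [0.50365184 0.24279559 0.0615    ]
0.034 [0.50405254 0.23857922 0.034     ] [0.50338889 0.24017022 0.0695    ]
0.042 [0.5037946  0.23608588 0.042     ] [0.50312593 0.23754485 0.0775    ]
[0.30525602 0.65726088 0.30195178]
```

The numbers agree with the text:

| Item | Position (m) | Check |
|---|---|---|
| Wheel | (0.6345, -0.1023) | hub top measured at 0.0345, expected 0.034 |
| Stand axis | (0.5037, 0.2405) | collar ≈ 0.033, post end ≈ 0.068, so 35 mm apart against 35.5 expected |
| Dish | ≈ (0.476, -0.233) | – |

I'll close the fingers along world x, since the neighbours lie along y.

Call:
arm_command --targets '[[[0.093,-0.04,0,0,0.142],[0.093,-0.04,0,0,0.142],[0.093,-0.04,0,0,0.142],[0.093,-0.04,0,0,0.142],[0.093,-0.04,0,0,0.142],[0.093,-0.04,0,0,0.142],[0.093,-0.04,0,0,0.142],[0.093,-0.04,0,0,0.142],[0.093,-0.04,0,0,0],[0.093,-0.04,0,0,0],[0.093,-0.04,0,0,0],[0.093,-0.04,0,0,0],[0.093,0,0,0,0]]]'

```text
t: 1.4
eef_pos: [0.4863, 0.2482, 0.303]
tool_rot: [[0.007, 1.0, -0.001], [1.0, -0.007, -0.002], [-0.002, -0.001, -1.0]]
force: [-0.4, 0.2, 0.1]
gripper_width: 0.999
finger_force: 0.0
```

Call:
arm_command --targets '[[[0.093,-0.0388,0.0167,0.01,0],[0.093,-0.0388,0.0167,0.01,0],[0.093,-0.0388,0.0167,0.01,0],[0.093,-0.0388,0.0167,0.01,0],[0.093,-0.0388,0.0167,0.01,0],[0.093,-0.0388,0.0167,0.01,0],[0.093,-0.0388,0.0167,0.01,0],[0.093,-0.0388,0.0167,0.01,0],[0.093,-0.0388,0.0167,0.01,0],[0.093,0,0,0,0],[0.093,0,0,0,0],[0.093,0,0,0,0]]]'

```text
t: 2.6
eef_pos: [0.6365, -0.0935, 0.2125]
tool_rot: [[-0.001, 1.0, -0.001], [1.0, 0.001, 0.001], [0.001, -0.001, -1.0]]
force: [0.2, 0.6, 0.4]
gripper_width: 0.996
finger_force: 0.0
```

Call:
arm_command --targets '[[[0.093,-0.0044,-0.001,0.0,0],[0.093,-0.0044,-0.001,0.0,0],[0.093,0,0,0.025,0],[0.093,0,0,0.025,0],[0.093,0,0,0.02,0],[0.093,0,0,0.02,0],[0.093,0,0,0.015,0],[0.093,0,0,0.01,0],[0.093,0,0,0.0085,0],[0.093,0,0,0,0],[0.093,0,0,0,0]]]'

```text
t: 3.7
eef_pos: [0.6348, -0.104, 0.0896]
tool_rot: [[0.0, 1.0, 0.001], [1.0, -0.0, -0.0], [-0.0, 0.001, -1.0]]
force: [0.4, -0.3, -0.6]
gripper_width: 1.0
finger_force: 0.0
```

Call:
arm_command --targets '[[[0.093,0.0015,0,0,0],[0.055,0,0,0,0],[0.05,0,0,0,0],[0.05,0,0,0,0],[0.05,0,0,0,0],[0.05,0,0,0,0],[0.05,0,0,0,0],[0.05,0,0,0,0],[0.05,0,0,0,0],[0.05,0,0,0,0]]]' --grip_force 50

```text
t: 4.7
eef_pos: [0.6347, -0.1025, 0.0893]
tool_rot: [[0.0, 1.0, 0.0], [1.0, -0.0, -0.0], [-0.0, 0.0, -1.0]]
force: [-0.4, -0.0, 1.8]
gripper_width: 0.634
finger_force: 50.0
```

```bash
python3 -c "
from rig import *
s=state();print(s['eef_pos'],s['gripper_width']*.093,s['finger_force'],s['force'])"
```

```text
[ 0.63471238 -0.10247068  0.08933843] 0.058931454191971426 50.00053251860663 [-0.36538617 -0.04466471  1.77075623]
```

Call:
arm_command --targets '[[[0.05,0,0,-0.015,0],[0.05,0,0,-0.02,0],[0.05,0,0,-0.025,0],[0.05,0,0,-0.025,0],[0.05,0,0,-0.015,0],[0.05,0.02,-0.008,0,0],[0.05,0.035,-0.013,0,0],[0.05,0.035,-0.013,0,0],[0.05,0.035,-0.013,0,0],[0.05,0.035,-0.013,0,0],[0.05,0.035,-0.013,0,0],[0.05,0.035,-0.013,0,0],[0.05,0.035,-0.013,0,0],[0.05,0.035,-0.013,0,0],[0.05,0.02,-0.01,0,0],[0.05,0.015,-0.005,0,0],[0.05,0,0,0,0],[0.05,0,0,0,0],[0.05,0,0,0,0]]]'

```text
t: 6.6
eef_pos: [0.508, 0.2313, 0.1894]
tool_rot: [[0.002, 1.0, 0.0], [1.0, -0.002, -0.001], [-0.001, 0.0, -1.0]]
force: [-0.7, 0.1, -1.9]
gripper_width: 0.633
finger_force: 50.0
```

```bash
python3 - <<'E'
from h import *
s=state();print(s['eef_pos'],s['force'],s["tool_rot"])
a=grab_frame("scene");b=grab_frame("top");cv2.imwrite("pics/s1.png",a);cv2.imwrite("pics/t1.png",b)
x,y=s['eef_pos'][:2]
p=proj("scene",[x,y,.1]).astype(int);q=proj("top",[x,y,.1]).astype(int);print(p,q)
c=lambda I,p,h=50:cv2.resize(I[max(p[1]-h,0):max(p[1]-h,0)+2*h,max(p[0]-h,0):max(p[0]-h,0)+2*h],(400,400),interpolation=2)
cv2.imwrite("pics/c1.png",np.hstack([c(a,p),c(b,q)]))
E
```

```text
[0.5080121  0.23128713 0.18938907] [-0.71121092  0.12756503 -1.94548214] [[ 1.54261302e-03  9.99998782e-01  2.37015904e-04]
 [ 9.99998663e-01 -1.54248411e-03 -5.43103394e-04]
 [-5.42737140e-04  2.37853386e-04 -9.99999824e-01]]
[365 161] [131 244]
```

View pics/c1.png

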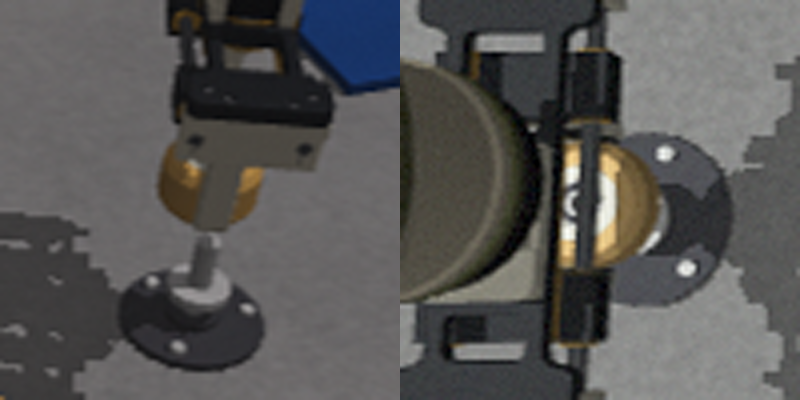

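The left crop (scene) shows the wheel held level above the post. The right crop (top) shows the bearing still seated in the held wheel, off to one side of the stand. The xy error still to correct is (-4.3, +9.2) mm.

Call:
arm_command --targets '[[[0.05,0.0046,-0.0022,0.0,0],[0.05,0.0046,-0.0021,0.0,0],[0.05,0,0,0.01,0],[0.05,0,0,0.01,0],[0.05,0,0,0,0],[0.05,0,0,0,0]]]'

```text
t: 7.3
eef_pos: [0.5032, 0.2414, 0.1686]
tool_rot: [[0.0, 1.0, -0.001], [1.0, -0.0, -0.001], [-0.001, -0.001, -1.0]]
force: [-0.6, 0.3, -1.4]
gripper_width: 0.633
finger_force: 50.0
```

```bash
python3 -c "
from rig import *
s=state();print(s['eef_pos'],s['force'],s['torque'])"
```

```text
[0.50316151 0.24144876 0.16858235] [-0.61778235  0.27046982 -1.35766511] [-0.06145921  0.09721459  0.0019054 ]
```

Call:
arm_command --targets '[[[0.05,-0.0009,0.0005,0,0],[0.05,0,0,0.004,0],[0.05,0,0,0.004,0],[0.05,0,0,0.002,0],[0.05,0,0,0.002,0],[0.05,0,0,0.001,0],[0.05,0,0,0,0],[0.05,0,0,0,0]]]'

```text
t: 8.1
eef_pos: [0.5038, 0.2409, 0.1563]
tool_rot: [[-0.0, 1.0, 0.0], [1.0, 0.0, -0.0], [-0.0, 0.0, -1.0]]
force: [-0.7, -0.2, -1.2]
gripper_width: 0.632
finger_force: 50.0
```

Call:
arm_command --targets '[[[0.05,0,0,0.001,0],[0.05,0,0,0.001,0],[0.05,0,0,0.001,0],[0.05,0,0,0.001,0],[0.05,0,0,0,0]]]'

```text
t: 8.6
eef_pos: [0.5038, 0.2409, 0.1521]
tool_rot: [[-0.0, 1.0, -0.0], [1.0, 0.0, -0.0], [-0.0, -0.0, -1.0]]
force: [0.4, -0.6, -0.5]
gripper_width: 0.626
finger_force: 50.0
```

Call:
arm_command --targets '[[[0.05,0,0,0.001,0],[0.05,0,0,0.001,0],[0.05,0,0,0.001,0],[0.05,0,0,0,0]]]'

```text
t: 9.0
eef_pos: [0.5037, 0.2408, 0.1491]
tool_rot: [[-0.0, 1.0, -0.0], [1.0, 0.0, -0.0], [-0.0, -0.0, -1.0]]
force: [-0.4, -0.3, -2.1]
gripper_width: 0.631
finger_force: 50.0
```

Call:
arm_command --targets '[[[0.05,0,0,0.001,0],[0.05,0,0,0.001,0],[0.05,0,0,0.001,0],[0.05,0,0,0,0]]]'

```text
t: 9.4
eef_pos: [0.504, 0.2408, 0.1461]
tool_rot: [[0.0, 1.0, 0.0], [1.0, -0.0, -0.0], [-0.0, 0.0, -1.0]]
force: [0.8, -0.6, -1.8]
gripper_width: 0.632
finger_force: 50.0
```

Call:
arm_command --targets '[[[0.05,0,0,0.001,0],[0.05,0,0,0.001,0],[0.05,0,0,0.001,0],[0.05,0,0,0,0]]]'

```text
t: 9.8
eef_pos: [0.504, 0.2408, 0.1431]
tool_rot: [[0.0, 1.0, 0.0], [1.0, -0.0, -0.0], [-0.0, 0.0, -1.0]]
force: [2.2, 0.2, -1.3]
gripper_width: 0.634
finger_force: 50.0
```

Call:
arm_command --targets '[[[0.05,0,0,0.001,0],[0.05,0,0,0.001,0],[0.05,0,0,0.001,0],[0.05,0,0,0.001,0],[0.05,0,0,0,0]]]'

```text
t: 10.3
eef_pos: [0.5039, 0.2408, 0.1391]
tool_rot: [[0.0, 1.0, 0.0], [1.0, -0.0, -0.0], [-0.0, 0.0, -1.0]]
force: [2.3, -2.3, -2.3]
gripper_width: 0.634
finger_force: 50.0
```

Call:
arm_command --targets '[[[0.05,0,0,0.001,0],[0.05,0,0,0.001,0],[0.05,0,0,0.001,0],[0.05,0,0,0,0]]]'

```text
t: 10.7
eef_pos: [0.504, 0.2408, 0.1361]
tool_rot: [[0.0, 1.0, 0.0], [1.0, -0.0, -0.0], [-0.0, 0.0, -1.0]]
force: [2.3, -1.4, -1.7]
gripper_width: 0.63
finger_force: 50.0
```

Call:
arm_command --targets '[[[0.05,0,0,0.001,0],[0.05,0,0,0.001,0],[0.05,0,0,0.001,0],[0.05,0,0,0,0]]]'

```text
t: 11.1
eef_pos: [0.5039, 0.2408, 0.1331]
tool_rot: [[0.0, 1.0, 0.0], [1.0, -0.0, -0.0], [-0.0, 0.0, -1.0]]
force: [3.9, -2.7, -0.9]
gripper_width: 0.633
finger_force: 50.0
```

Call:
arm_command --targets '[[[0.05,-0.0003,0.0004,0,0],[0.05,0,0,0.001,0],[0.05,0,0,0,0],[0.05,0,0,0,0]]]'

```text
t: 11.5
eef_pos: [0.504, 0.2407, 0.1321]
tool_rot: [[-0.0, 1.0, -0.0], [1.0, 0.0, -0.0], [-0.0, -0.0, -1.0]]
force: [2.2, -0.8, -2.0]
gripper_width: 0.629
finger_force: 50.0
```

Call:
arm_command --targets '[[[0.05,0,0,0.001,0],[0.05,0,0,0,0],[0.05,0,0,0,0]]]'

```text
t: 11.8
eef_pos: [0.5041, 0.2407, 0.1316]
tool_rot: [[-0.0, 1.0, -0.0], [1.0, 0.0, 0.0], [0.0, -0.0, -1.0]]
force: [0.5, -2.1, 6.1]
gripper_width: 0.631
finger_force: 50.0
```

Call:
arm_command --targets '[[[0.05,0,0,0.001,0],[0.05,0,0,0,0],[0.05,0,0,0,0]]]'

```text
t: 12.1
eef_pos: [0.504, 0.2406, 0.1309]
tool_rot: [[0.0, 1.0, -0.0], [1.0, -0.0, 0.001], [0.001, -0.0, -1.0]]
force: [-0.3, -2.4, 9.5]
gripper_width: 0.63
finger_force: 50.0
```

Call:
arm_command --targets '[[[0.05,0,0,0.001,0],[0.05,0,0,0,0],[0.05,0,0,0,0]]]'

```text
t: 12.4
eef_pos: [0.5041, 0.2406, 0.13]
tool_rot: [[-0.0, 1.0, 0.0], [1.0, 0.0, 0.001], [0.001, 0.0, -1.0]]
force: [0.4, -2.5, 10.1]
gripper_width: 0.629
finger_force: 50.0
```

Call:
arm_command --targets '[[[0.05,0,0,0.001,0],[0.05,0,0,0.001,0],[0.05,0,0,0,0],[0.05,0,0,0,0]]]'

```text
t: 12.8
eef_pos: [0.5041, 0.2407, 0.1279]
tool_rot: [[-0.0, 1.0, 0.0], [1.0, 0.0, 0.001], [0.001, 0.0, -1.0]]
force: [-0.5, -2.6, 9.6]
gripper_width: 0.629
finger_force: 50.0
```

Call:
arm_command --targets '[[[0.05,0,0,0.001,0],[0.05,0,0,0.001,0],[0.05,0,0,0,0],[0.05,0,0,0,0]]]'

```text
t: 13.2
eef_pos: [0.5041, 0.2407, 0.1259]
tool_rot: [[-0.0, 1.0, 0.0], [1.0, 0.0, 0.001], [0.001, 0.0, -1.0]]
force: [0.6, -2.3, 8.9]
gripper_width: 0.63
finger_force: 50.0
```

Call:
arm_command --targets '[[[0.05,0,0,0.001,0],[0.05,0,0,0,0],[0.05,0,0,0,0]]]'

```text
t: 13.5
eef_pos: [0.5041, 0.2407, 0.1248]
tool_rot: [[-0.0, 1.0, 0.0], [1.0, 0.0, 0.001], [0.001, 0.0, -1.0]]
force: [0.4, -2.1, 8.2]
gripper_width: 0.631
finger_force: 50.0
```

Call:
arm_command --targets '[[[0.05,0,0,0.0005,0],[0.05,0,0,0,0],[0.05,0,0,0,0]]]'

```text
t: 13.8
eef_pos: [0.504, 0.2407, 0.1244]
tool_rot: [[-0.0, 1.0, -0.0], [1.0, 0.0, 0.001], [0.001, -0.0, -1.0]]
force: [0.1, -2.1, 9.0]
gripper_width: 0.637
finger_force: 50.0
```

Call:
arm_command --targets '[[[0.05,0,0,0.0005,0],[0.05,0,0,0,0],[0.05,0,0,0,0]]]'

```text
t: 14.1
eef_pos: [0.5041, 0.2407, 0.1239]
tool_rot: [[-0.0, 1.0, 0.0], [1.0, 0.0, 0.001], [0.001, 0.0, -1.0]]
force: [0.4, -1.7, 8.2]
gripper_width: 0.636
finger_force: 50.0
```

Call:
arm_command --targets '[[[0.05,0,0,0.0005,0],[0.05,0,0,0,0],[0.05,0,0,0,0]]]'

```text
t: 14.4
eef_pos: [0.504, 0.2407, 0.1234]
tool_rot: [[-0.0, 1.0, -0.0], [1.0, 0.0, 0.001], [0.001, -0.0, -1.0]]
force: [-0.9, -2.6, 9.0]
gripper_width: 0.632
finger_force: 50.0
```

Call:
arm_command --targets '[[[0.05,0,0,0.0005,0],[0.05,0,0,0,0],[0.05,0,0,0,0]]]'

```text
t: 14.7
eef_pos: [0.5041, 0.2407, 0.123]
tool_rot: [[-0.0, 1.0, 0.0], [1.0, 0.0, 0.001], [0.001, 0.0, -1.0]]
force: [-0.3, -2.3, 10.3]
gripper_width: 0.632
finger_force: 50.0
```

Call:
arm_command --targets '[[[0.05,0,0,0.0005,0],[0.05,0,0,0,0],[0.05,0,0,0,0]]]'

```text
t: 15.0
eef_pos: [0.5041, 0.2406, 0.1228]
tool_rot: [[0.0, 1.0, 0.0], [1.0, -0.0, 0.001], [0.001, 0.0, -1.0]]
force: [-1.8, -2.6, 14.8]
gripper_width: 0.631
finger_force: 50.0
```

Call:
arm_command --targets '[[[0.05,0,0,0.0005,0],[0.05,0,0,0,0],[0.05,0,0,0,0]]]'

```text
t: 15.3
eef_pos: [0.5041, 0.2406, 0.1227]
tool_rot: [[0.0, 1.0, 0.0], [1.0, -0.0, 0.001], [0.001, 0.0, -1.0]]
force: [-2.4, -2.4, 20.1]
gripper_width: 0.63
finger_force: 50.0
```

Call:
arm_command --targets '[[[0.05,0,0,0.0003,0],[0.05,0,0,0,0],[0.05,0,0,0,0]]]'

```text
t: 15.6
eef_pos: [0.5041, 0.2406, 0.1226]
tool_rot: [[0.0, 1.0, 0.0], [1.0, -0.0, 0.001], [0.001, 0.0, -1.0]]
force: [-2.4, -2.5, 22.7]
gripper_width: 0.633
finger_force: 50.0
```

Force rises from a steady ~9 N to 22.7 N with no further travel, so the wheel is firmly against the collar. I'll ease off, release and rise.

Call:
arm_command --targets '[[[0.05,0,0,-0.0005,0],[0.05,0,0,-0.0005,0],[0.05,0,0,0,0],[0.06,0,0,0,0],[0.065,0,0,0,0],[0.075,0,0,0,0],[0.093,0,0,0,0],[0.093,0,0,0,0],[0.093,0,0,0,0],[0.093,0,0,0,0]]]'

```text
t: 16.6
eef_pos: [0.5041, 0.2406, 0.1219]
tool_rot: [[-0.0, 1.0, -0.0], [1.0, 0.0, -0.0], [-0.0, -0.0, -1.0]]
force: [0.3, -0.0, 0.3]
gripper_width: 0.997
finger_force: 0.0
```

Call:
arm_command --targets '[[[0.093,0,0,-0.005,0],[0.093,0,0,-0.01,0],[0.093,0,0,-0.015,0],[0.093,0,0,-0.02,0],[0.093,0,0,-0.02,0],[0.093,0,0,-0.02,0],[0.093,0,0,-0.01,0],[0.093,0,0,0,0],[0.093,0,0,0,0]]]'

```text
t: 17.5
eef_pos: [0.504, 0.2406, 0.2218]
tool_rot: [[-0.0, 1.0, 0.0], [1.0, 0.0, 0.0], [0.0, 0.0, -1.0]]
force: [-0.4, -0.1, -0.2]
gripper_width: 1.001
finger_force: 0.0
```

```bash
python3 - <<'E'
from h import *
s=state();print(s['eef_pos'],s['force'],s['gripper_width'])
a=grab_frame("scene");b=grab_frame("top");cv2.imwrite("pics/s2.png",a);cv2.imwrite("pics/t2.png",b)
p=proj("scene",[.504,.2406,.069]);q=proj("top",[.504,.2406,.069]);print(p,q)
p=p.astype(int);q=q.astype(int)
c=lambda I,p,h=25:cv2.resize(I[p[1]-h:p[1]+h,p[0]-h:p[0]+h],(400,400),interpolation=2)
cv2.imwrite("pics/c2.png",np.hstack([c(a,p),c(b,q)]))
E
```

```text
[0.50398361 0.24063819 0.22181592] [-0.4313514  -0.06263979 -0.21721505] 1.000711931794308
[366.92302096 170.86025483] [131.9814629  247.59680607]
```

View pics/c2.png

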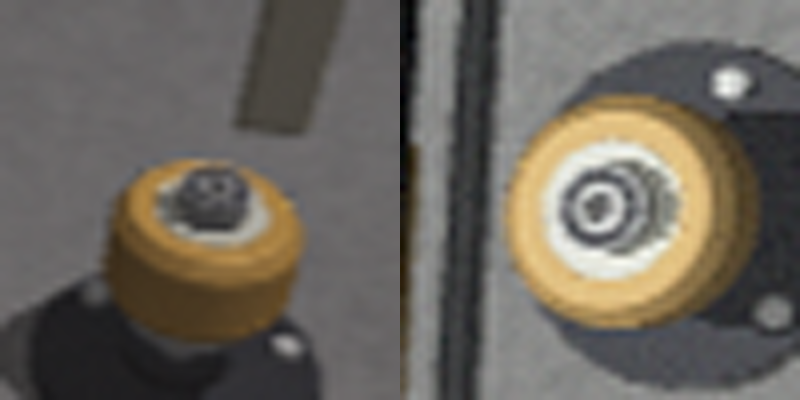

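The crop shows the bearing standing proud of the wheel on the post, with the wheel level on the collar. The bearing's top is at about scene (367.2,168.2) and top (130.4,247.7). I'll triangulate it, and refine the dish too.

```bash
python3 - <<'E'
from h import *
print(tri((367.2,168.2),(130.4,247.7)))
a,b=cv2.imread("pics/s2.png"),cv2.imread("pics/t2.png")
# wheel hub & tread top
c=lambda I,x0,x1,y0,y1:cv2.resize(I[y0:y1,x0:x1],(400,400),interpolation=2)
cv2.imwrite("pics/c3.png",np.hstack([c(a,160,220,136,196),c(b,326,402,222,298)]))
E
```

```text
(array([0.50357334, 0.2403748 , 0.07723251]), np.float64(0.0011427665383335612))
```

View pics/c3.png

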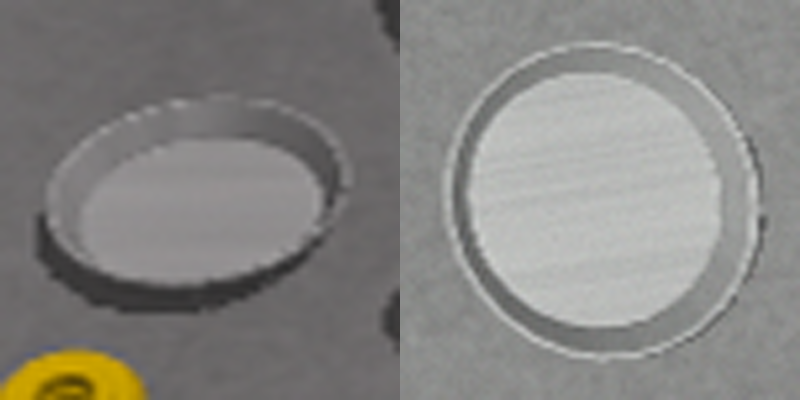

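The crop shows the dish rim centred near scene (189.8,164.9) and top (364.4,260), with the flat floor centred near top (363,259.6). The bearing top measures about 0.077, against 0.0765 expected, so I'll descend for the bearing.

Call:
arm_command --targets '[[[0.06,0,0,0.02,0],[0.06,0,0,0.02,0],[0.06,0,0,0.015,0],[0.06,0,0,0.008,0],[0.06,0,0,0.0035,0],[0.06,0,0,0,0],[0.06,0,0,0,0],[0.06,0,0,0,0]]]'

```text
t: 18.4
eef_pos: [0.5045, 0.2407, 0.156]
tool_rot: [[-0.0, 1.0, 0.001], [1.0, 0.0, 0.0], [0.0, 0.001, -1.0]]
force: [-0.3, 0.4, 0.1]
gripper_width: 0.646
finger_force: 0.0
```

```bash
python3 - <<'E'
from h import *
print(tri((189.8,164.9),(364.4,260)),plane("top",(364.4,260),.018),plane("top",(363,259.6),.004),plane("scene",(189.8,164.9),.018))
s=state();print(s['eef_pos'],s['gripper_width']*.093)
E
```

```text
(array([ 0.47631128, -0.2318153 ,  0.01290274]), np.float64(0.0017458717653841217)) [ 0.47649373 -0.23133192  0.018     ] [ 0.47732542 -0.23215202  0.004     ] [ 0.48246362 -0.22824295  0.018     ]
[0.50445787 0.24069904 0.15601333] 0.060069074990138104
```

Call:
arm_command --targets '[[[0.05,0,0,0.001,0],[0.04,0,0,0,0],[0.034,0,0,0,0],[0.03,0,0,0,0],[0.027,0,0,0,0],[0.025,0,0,0,0],[0.023,0,0,0,0],[0.018,0,0,0,0],[0.016,0,0,0,0],[0.016,0,0,0,0],[0.016,0,0,0,0]]]' --grip_force 15

```text
t: 19.5
eef_pos: [0.5042, 0.2406, 0.1544]
tool_rot: [[-0.0, 1.0, 0.0], [1.0, 0.0, -0.0], [-0.0, 0.0, -1.0]]
force: [0.6, -0.7, -0.2]
gripper_width: 0.228
finger_force: 15.0
```

Call:
arm_command --targets '[[[0.016,0,0,-0.003,0],[0.016,0,0,-0.005,0],[0.016,0,0,-0.01,0],[0.016,0,0,-0.015,0],[0.016,0,0,-0.015,0],[0.016,-0.015,-0.001,0,0],[0.016,-0.03,-0.002,0,0],[0.016,-0.035,-0.002,0,0],[0.016,-0.035,-0.002,0,0],[0.016,-0.035,-0.002,0,0],[0.016,-0.035,-0.002,0,0],[0.016,-0.035,-0.002,0,0],[0.016,-0.035,-0.002,0,0],[0.016,-0.035,-0.002,0,0],[0.016,-0.035,-0.002,0,0],[0.016,-0.035,-0.002,0,0],[0.016,-0.035,-0.002,0,0],[0.016,-0.035,-0.002,0,0],[0.016,-0.03,-0.001,0,0],[0.016,0,0,0,0]]]'

```text
t: 21.5
eef_pos: [0.4765, -0.2245, 0.2025]
tool_rot: [[0.006, 1.0, 0.0], [1.0, -0.006, -0.002], [-0.002, 0.0, -1.0]]
force: [0.0, 0.2, 0.5]
gripper_width: 0.229
finger_force: 15.0
```

Call:
arm_command --targets '[[[0.016,0,0,0,0],[0.016,0,0,0,0]]]'

```text
t: 21.7
eef_pos: [0.4777, -0.2187, 0.2022]
tool_rot: [[-0.001, 1.0, -0.001], [1.0, 0.001, 0.001], [0.001, -0.001, -1.0]]
force: [-0.2, 0.4, -0.1]
gripper_width: 0.227
finger_force: 15.0
```

Call:
arm_command --targets '[[[0.016,-0.0066,0,0,0],[0.016,-0.0066,0,0.01,0],[0.016,0,0,0.02,0],[0.016,0,0,0.025,0],[0.016,0,0,0.025,0],[0.016,0,0,0.015,0],[0.016,0,0,0.007,0],[0.016,0,0,0,0],[0.016,0,0,0,0]]]'

```text
t: 22.6
eef_pos: [0.4783, -0.2328, 0.1006]
tool_rot: [[0.0, 1.0, 0.0], [1.0, -0.0, -0.0], [-0.0, 0.0, -1.0]]
force: [0.6, -1.5, 0.1]
gripper_width: 0.226
finger_force: 15.0
```

```bash
python3 - <<'E'
from h import *
s=state();print(s['eef_pos'],s['force'],s['gripper_width']*.093)
a=grab_frame("scene");b=grab_frame("top")
c=lambda I,x0,x1,y0,y1:cv2.resize(I[y0:y1,x0:x1],(400,400),interpolation=2)
cv2.imwrite("pics/c4.png",np.hstack([c(a,150,230,116,196),c(b,326,402,222,298)]))
E
```

```text
[ 0.47830788 -0.23280189  0.10064418] [ 0.61661568 -1.48644611  0.10367316] 0.020985185837277185
```

View pics/c4.png

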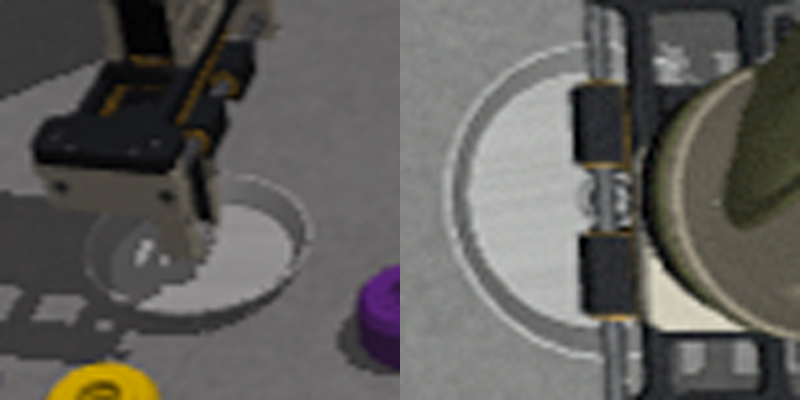

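The crop shows the fingers over the middle of the dish floor with the bearing between them, near top-view crop (600,200). Now I'll ease down.

Call:
arm_command --targets '[[[0.016,0,0,0.004,0],[0.016,0,0,0.003,0],[0.016,0,0,0.002,0],[0.016,0,0,0,0],[0.016,0,0,0,0]]]'

```text
t: 23.2
eef_pos: [0.4782, -0.2327, 0.0914]
tool_rot: [[-0.0, 1.0, -0.0], [1.0, 0.0, -0.0], [-0.0, -0.0, -1.0]]
force: [-0.8, -0.9, 0.1]
gripper_width: 0.228
finger_force: 15.0
```

Call:
arm_command --targets '[[[0.016,0,0,0.001,0],[0.016,0,0,0,0],[0.016,0,0,0,0]]]'

```text
t: 23.5
eef_pos: [0.4782, -0.2327, 0.0905]
tool_rot: [[-0.0, 1.0, 0.0], [1.0, 0.0, -0.0], [-0.0, 0.0, -1.0]]
force: [-0.2, 0.5, 0.9]
gripper_width: 0.23
finger_force: 15.0
```

Call:
arm_command --targets '[[[0.016,0,0,0.001,0],[0.016,0,0,0,0],[0.016,0,0,0,0]]]'

```text
t: 23.8
eef_pos: [0.4782, -0.2326, 0.0894]
tool_rot: [[0.0, 1.0, 0.0], [1.0, -0.0, 0.0], [0.0, 0.0, -1.0]]
force: [0.4, 0.2, 0.3]
gripper_width: 0.228
finger_force: 15.0
```

Call:
arm_command --targets '[[[0.016,0,0,0.0005,0],[0.016,0,0,0,0],[0.016,0,0,0,0]]]'

```text
t: 24.1
eef_pos: [0.4782, -0.2326, 0.0889]
tool_rot: [[0.0, 1.0, -0.0], [1.0, -0.0, 0.0], [0.0, -0.0, -1.0]]
force: [-0.1, 0.2, 0.1]
gripper_width: 0.225
finger_force: 15.0
```

Call:
arm_command --targets '[[[0.016,0,0,0.0005,0],[0.016,0,0,0,0],[0.016,0,0,0,0]]]'

```text
t: 24.4
eef_pos: [0.4782, -0.2327, 0.0885]
tool_rot: [[0.0, 1.0, 0.0], [1.0, -0.0, -0.0], [-0.0, 0.0, -1.0]]
force: [-0.5, 0.5, 1.6]
gripper_width: 0.226
finger_force: 15.0
```

Call:
arm_command --targets '[[[0.023,0,0,0,0],[0.025,0,0,0,0],[0.03,0,0,0,0],[0.04,0,0,0,0],[0.045,0,0,0,0],[0.045,0,0,0,0],[0.045,0,0,-0.005,0],[0.045,0,0,-0.02,0],[0.045,0,0,-0.03,0],[0.045,0,0,-0.05,0],[0.045,0,0,-0.05,0],[0.045,0.04,0,-0.03,0],[0.045,0.04,0,0,0],[0.045,0.04,0,0,0],[0.045,0.04,0,0,0],[0.045,0,0,0,0],[0.045,0,0,0,0]]]'

```text
t: 26.1
eef_pos: [0.4785, -0.0718, 0.2738]
tool_rot: [[-0.003, 1.0, 0.001], [1.0, 0.003, -0.0], [-0.0, 0.001, -1.0]]
force: [-0.5, -0.9, -0.1]
gripper_width: 0.483
finger_force: 0.0
```

```bash
python3 - <<'E'
from h import *
s=state();print(s['eef_pos'],s['force'])
a=grab_frame("scene");b=grab_frame("top");cv2.imwrite("pics/t5.png",b)
c=lambda I,x0,y0,w:cv2.resize(I[y0:y0+w,x0:x0+w],(300,300),interpolation=2)
cv2.imwrite("pics/c5.png",np.vstack([np.hstack([c(a,150,126,80),c(b,326,222,76)]),np.hstack([c(a,335,140,60),c(b,105,220,60)])]))
E
```

```text
[ 0.47853892 -0.07183216  0.27375841] [-0.5267473  -0.87002988 -0.13846719]
```

View pics/c5.png

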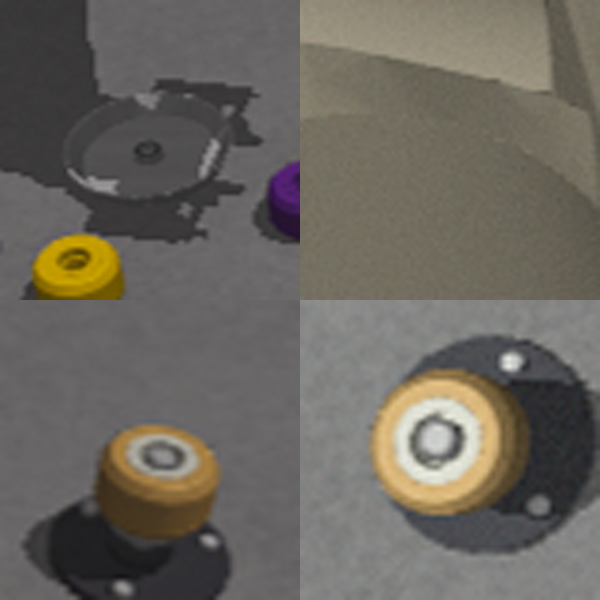

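The scene crop shows the bearing lying flat in the middle of the dish at about scene (189,166). The wheel sits level on the stand with the post end visible in its bore. Nothing is being touched, so I'm handing in.

```bash
python3 -c "
from rig import *
print(sign_off())"
```

```text
the job is handed in; nothing more can be done
None
```

The bearing was pushed out of its wheel with a peak measured force of about 23 N and now lies flat in the dish; the wheel is still on the post against the collar, and the job was handed in at about 26 s.

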